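# Seat the stop bar and hold a hammer head in the fixture corner

### The job

Get this hammer head located for drilling: first fit the loose stop bar over the two dowel pegs of the fixture plate, fully down, and let go of it. Then bring the hammer head and, with it flat on the plate, press its flat striking face squarely against the fixed rail and its side squarely against the stop bar, both at once. Finish while still holding it and pushing it firmly into that corner; do not let go, and leave the oil can, wrench and brush where they are.

Things in the scene. Friction and masses are not known exactly. Their poses are not given: they have to be found in the camera images.
- fixture: Bare aluminium fixture plate, fixed to the bench (it, the bar and the head are lightly oiled and slide easily on one another), 200 x 200 x 15 mm. Origin: centre of its underside (on the bench, which is at height 0); x runs across the plate towards the rail, y along the rail towards the peg side, z up. Its top face is 15 mm above the origin.
- rail: Fixed steel rail along the plate's far (+x) edge, part of the fixture: 20 mm thick in x, 180 mm long in y, 20 mm high above the plate. Origin: centre of its underside, at x = 80, y = 0 mm of the fixture, at the plate's top face; axes as the fixture. Its working face is the one towards -x, at fixture x = 70 mm.
- bar_seat (a point): Point on the plate's top face midway between the two upright steel pegs: fixture x 0, y 60, z 15 mm; axes as the fixture. The pegs stand 35 mm either side of it along x, 11 mm in diameter, 16 mm high, the upper 6 mm tapering to 5 mm. The seated stop bar has its origin here, with 1.5 mm of play all round.
- corner (a point): Point on the plate's top face where the rail's working face and the inner face of the seated stop bar meet: fixture x 70, y 47, z 15 mm; axes as the fixture. The hammer head goes on its -x, -y side; home, its origin is at fixture x 40, y 32 mm (y up to 1.5 mm more as the bar takes up its play).
- stop_bar: Loose steel bar 110 (its x) x 26 (y) x 20 mm high, 0.3 to 0.5 kg, lying flat left or right of the fixture. Two through holes, 14 mm in diameter, 35 mm either side of its middle along x; the 56 mm between them is solid, the place to grip. Origin: centre of its underside. It goes on the pegs with its length along fixture x, either way round.
- head: Loose ball-peen hammer head, dark steel, 0.55 to 0.9 kg, lying opposite the stop bar, flat face roughly away from the robot. Block 60 (x) x 30 (y) x 44 mm high, no eye yet; flat striking face at +x, 30 mm from the origin (centre of the block's underside). Ball of 29 mm diameter 50 mm from the origin along -x, 22 mm up. It stands 24 mm above the stops: grip its 30 mm width there, over them.
- oil_can: Bystander: grey can, 60 mm in diameter, 130 mm high, standing on the bench; origin at the centre of its underside.
- wrench: Bystander: steel wrench, 180 mm long, lying on the bench.
- brush: Bystander: hand brush, 200 mm long, lying on the bench.
Mind the look-alikes: they are no part of the job. Several things look just like the head: the one meant starts farthest to the robot's left. Several things look just like the stop_bar: the one meant starts farthest from the robot's base.

How it is judged:
By the outcome, as a careful person would: the job done as asked, in the order asked, and still so for the second after the job is handed in, while the arm keeps its last pose, push and grip.
It also fails if it takes over 64 s, if anything falls off the work surface, if the arm or the gripper's body presses on something with over 40 N, if the wrist force passes 120 N, or if a joint passes its speed limit or range.

### The arm

A 7-joint arm with a two-finger parallel gripper is mounted at the origin on the work surface. World frame = base frame: x ahead of the robot, y to its left, z up, the work surface at z = 0. Lengths are in m, angles in rad, forces in N, time in s.
With the tool pointing down it reaches from about 0.4 to 0.85 m from the base axis. Payload 10.4 kg.
Tool frame: the origin (TCP) lies midway between the tips of the shut fingers; the grasp point (between the pads) lies 19 mm behind it; z points along the fingers, x is the direction in which the jaws open and shut, and the axes are right-handed (so a half turn about z gives the same grasp; the last joint's range is limited). The gripper opens to 85 mm and grips with 20 to 120 N. Pads are 22 mm wide; open, the fingers measure 114 mm over their backs; the gripper's body (76 mm by 85 mm) begins 54 mm behind the grasp point. The pads swing forward as they close: fully open they stand 13 mm farther back than shut.
Start: joints at [1.213, 0.332, -0.065, 1.46, 0.022, 1.35, -0.088], TCP at [0.205, -0.59, 0.231] pointing down, gripper open.
Joint ranges: [-2.6, 2.6], [-0.5, 2.12], [-1.47, 1.34], [0.16, 2.42], [-1.27, 4.41], [0.06, 2.06], [-2.6, 2.6]. Speed limits (rad/s): [2.22, 2.22, 2.79, 2.79, 3.14, 3.14, 3.14].

### API

Orientations are given as a unit quaternion [x, y, z, w].
In Python, from workcell import telemetry, eyes, order gives the robot as it stands.
- The arm moves only by the tool servo_tool, never from a script. Its argument "deltas" is a list of rows, each a list of 3 entries, a list of its own where there are three numbers: the shift along the tool's x, y, z in cm, then the turn about the tool's z in rad, then the finger opening in cm, from 0 to 8.54. A call has 1 to 12 rows; each row shifts and turns the pose as measured when the row begins, along the tool's axes as they then stand; what a row does not reach is not made up. A row lasts 1/12 s, in which the tool goes at most 41.7 mm and 7.16 degrees, less where a joint would pass 70% of its speed; a pose out of reach is approached as far as the arm can. A call is refused whole if a number of a shift passes 4.17 or a number of a turn 0.125, either way. A call with a gripper value outside its range is refused whole. The fingers move at their own pace and stop on an object; "force" is the grip in N (left out, the last holds). Time passes only in rows, so rows that do not move let the fingers close. It gives the time, the measured TCP pose, the force and the opening at its end, in the units of the state.
- telemetry.get_obs(): the state, without advancing time (a new reading comes with each control period).
- eyes.camera(name): name is "side" or "top" or "wrist"; returns (picture, depth): 384x512x3 uint8, blue, green, red; 384x512 float32, m along the optical axis (not along the pixel's ray), 0 where there is no reading.
- eyes.calibration(name): a dict with "fx", "fy", "cx", "cy" (pixels), "distortion" ([k1, k2, p1, p2, k3] as OpenCV has them; the pictures are not rectified), "rvec" (rotation vector, rad) and "tvec" (3), from world to camera coordinates, as OpenCV has them. Camera axes: x right, y down, z forward; pixel columns grow to the right and rows downward; lengths in m; the calibration is good to about 2 mm. A picture is of the moment at which its call begins: read the wrist's pose just before it. calibration takes no time and is no camera call; for the wrist camera it gives the pose at the moment of the call.
- order.hand_in(): hands the job in, once; it reports no verdict.
The state is a dict: "clock": time; "joint_pos": joint angles; "joint_velocities": joint speeds; "tau": joint torques, N m; "position": TCP position; "ee_rot": TCP orientation; "ft_force": force on the tool from outside, world axes, zero at the start; "torque": the same for the moment, N m; "grip_width": opening from 0.0 (shut) to 1.0 (fully open).
Only numpy, scipy, OpenCV 4.12 (cv2) and the standard library are available. Lean on these libraries where they do the work, as an engineer would, in place of code of your own. Each camera call takes 0.05 s, during which the arm holds its last target. There are 200 camera calls.

## Working session

There is one attempt and no reset: what is moved stays moved. The work goes in short steps, Python scripts to look and compute and a tool call to move; the robot and the scene stay as the last step left them, time stands still between calls to the robot, and variables do not carry over. Pictures are saved under pics/ and viewed, about 8 in all and at most 12, crops included, and the job is handed in when it is done.

Besides the shell and the picture viewer there is one more tool, called as a command line: name --argument value ..., lists and objects as JSON in quotes. servo_tool: Moves the arm, as the interface text tells. Its arguments: {"type":"object","properties":{"deltas":{"type":"array"},"force":{"type":"number"}},"required":["deltas"]}

```bash
mkdir -p pics
cat > h.py <<'E'
import numpy as np, cv2
from workcell import telemetry, eyes, order
from scipy.spatial.transform import Rotation as R
def grab(n):
    c=eyes.calibration(n); p,d=eyes.camera(n); return c,p,d
def K(c): return np.array([[c['fx'],0,c['cx']],[0,c['fy'],c['cy']],[0,0,1.]])
def ray(c,uv):
    Rm,_=cv2.Rodrigues(np.array(c['rvec'],float)); t=np.array(c['tvec'],float).ravel()
    q=cv2.undistortPoints(np.array(uv,float).reshape(-1,1,2),K(c),np.array(c['distortion'],float)).reshape(-1,2)
    return -Rm.T@t,(Rm.T@np.c_[q,np.ones(len(q))].T).T
def onplane(c,uv,z):
    o,d=ray(c,uv); return o+d*((z-o[2])/d[:,2])[:,None]
def cloud(c,d):
    v,u=np.mgrid[0:d.shape[0],0:d.shape[1]]
    o,r=ray(c,np.c_[u.ravel(),v.ravel()]); P=o+r*d.ravel()[:,None]; P[d.ravel()<=0]=np.nan
    return P.reshape(*d.shape,3)
def state():
    s=telemetry.get_obs(); e=R.from_quat(s['ee_rot'])
    return s,np.array(s['position']),e
E
python3 - <<'E'
from h import *
for n in('top','side'):
    c,p,d=grab(n); cv2.imwrite(f'pics/{n}0.png',p); np.save(f'{n}0.npy',d)
    o,_=ray(c,[[256,192]]); print(n,o,c)
s,p,e=state(); print(s)
E
```

```text
top [ 0.33389157 -0.08327988  1.37692191] {'fx': 459.3413111676565, 'fy': 459.3413111676565, 'cx': 250.14603408149983, 'cy': 196.18400635774557, 'distortion': array([-0.09335232,  0.        ,  0.        ,  0.        ,  0.        ]), 'rvec': array([ 2.14999243, -2.13772264,  0.15940836]), 'tvec': array([-0.08518392,  0.53394399,  1.31224258])}
side [-0.26530347  0.69735141  0.95324314] {'fx': 494.5275559136762, 'fy': 494.5275559136762, 'cx': 249.77830864071515, 'cy': 183.6857313736521, 'distortion': array([-0.0403769,  0.       ,  0.       ,  0.       ,  0.       ]), 'rvec': array([ 0.99858955, -2.35764532,  1.11594039]), 'tvec': array([0.33054072, 0.3124635 , 1.12181407])}
{'clock': 0.1, 'joint_pos': array([ 1.21335756,  0.33280013, -0.0646927 ,  1.46084843,  0.02159545,
        1.34988151, -0.08846663]), 'joint_velocities': array([ 0.00037849, -0.00080503, -0.0009053 , -0.00144022, -0.00153802,
        0.00043177, -0.00082099]), 'tau': array([ 1.31433284e-03, -6.26751566e+01,  4.94959415e-02, -3.92430460e+01,
        1.63897552e-02,  7.04268939e-03, -2.91222534e-05]), 'position': array([ 0.2052736 , -0.58998352,  0.23060505]), 'ee_rot': array([ 8.15063926e-01, -5.79370702e-01, -5.21214521e-04, -3.37871556e-04]), 'ft_force': array([-0.04662533, -0.47879266,  0.07218754]), 'torque': array([-0.00854875, -0.00037036,  0.01176159]), 'grip_width': 0.9990799885631457}
```

View pics/top0.png

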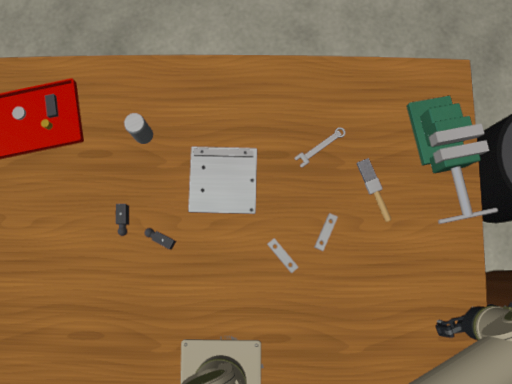

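View pics/side0.png

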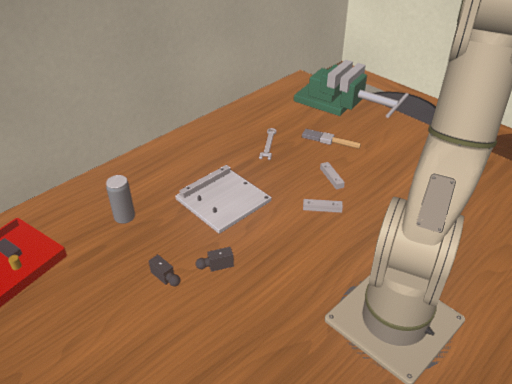

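Candidates in the top view are:
- **Heads:** (122,218), (160,238), and a dark block in the tray at (51,105).
- **Bars:** (327,231) and (283,255).

The fixture is at (223,180), with its pegs at (203,167) and (203,190). By the description I want the head at (122,218), provided the tray block isn't one, and the bar at (327,231). I'll check both in one crop.

Run:
```python
from h import *
p=cv2.imread('pics/top0.png'); c=eyes.calibration('top'); d=np.load('top0.npy')
z=lambda x,y,w,h,s:cv2.resize(p[y:y+h,x:x+w],None,fx=s,fy=s,interpolation=cv2.INTER_CUBIC)
a=z(20,80,80,60,5);b=z(90,190,80,60,5);e=z(180,140,80,80,3.75)[:300];f=z(260,205,80,60,5)
cv2.imwrite('pics/crop1.png',np.vstack([np.hstack([a,b]),np.hstack([cv2.resize(e,(400,300)),f])]))
for n,uv,h in [('head',(122,218),.044),('bar',(327,231),.02),('plate',(223,180),.015),('peg1',(203,167),.025),('peg2',(203,190),.025),('bar2',(283,255),.02),('tray',(51,105),.02),('can',(135,123),.13)]:
    print(n,onplane(c,[uv],h).round(3), cloud(c,d)[uv[1],uv[0]].round(3))
# masks
hsv=cv2.cvtColor(p,cv2.COLOR_BGR2HSV)
def rects(m,zz,amin):
    cs,_=cv2.findContours(m.astype(np.uint8),cv2.RETR_EXTERNAL,cv2.CHAIN_APPROX_NONE)
    for k in cs:
        if cv2.contourArea(k)<amin: continue
        w=onplane(c,k.reshape(-1,2),zz)[:,:2]*1000
        r=cv2.minAreaRect(w.astype(np.float32)); print(zz,np.round(k.reshape(-1,2).mean(0)),np.round(r[0],1),np.round(r[1],1),round(r[2],1))
        
m=(hsv[...,1]<70)&(hsv[...,2]>110); m[:,:170]=0;m[:130]=0;m[280:]=0
rects(m,.018,60)
m=(hsv[...,2]<90); m[:200]=0; m[260:]=0;m[:,:100]=0;m[:,190:]=0
rects(m,.044,60)
```

```text
head [[0.467 0.294 0.044]] [0.467 0.293 0.046]
bar [[ 0.434 -0.31   0.02 ]] [ 0.434 -0.31   0.024]
plate [[0.587 0.    0.015]] [ 0.587 -0.     0.016]
peg1 [[0.625 0.06  0.025]] [0.623 0.059 0.033]
peg2 [[0.555 0.059 0.025]] [0.554 0.058 0.028]
bar2 [[ 0.363 -0.18   0.02 ]] [ 0.363 -0.18   0.015]
tray [[0.824 0.547 0.02 ]] [0.823 0.546 0.023]
can [[0.729 0.246 0.13 ]] [0.73  0.246 0.127]
0.018 [282. 255.] [ 362.7 -178.1] [110.7  28.3] 40.0
0.018 [498. 245.] [ 389.9 -835.6] [150.8  93.7] 0.1
0.018 [326. 232.] [ 433.1 -306.9] [ 29.1 112.1] 65.9
0.018 [464. 203.] [ 554.4 -729.4] [159.1 193.6] 11.3
0.018 [369. 176.] [ 602.  -441.6] [103.2  44.3] 22.2
0.018 [222. 180.] [588.9   1.7] [200.9 201.8] 88.9
0.018 [461. 150.] [ 686.4 -734.6] [ 39.6 180.6] 13.0
0.018 [456. 135.] [ 740.4 -724.2] [ 39.7 179.1] 13.3
0.018 [320. 147.] [ 692.7 -297.8] [ 38.2 177.9] 34.4
0.044 [160. 238.] [409.2 181.8] [93.8 28.3] 64.3
0.044 [122. 218.] [462.9 293.6] [92.1 35.9] 2.5
```

View pics/crop1.png

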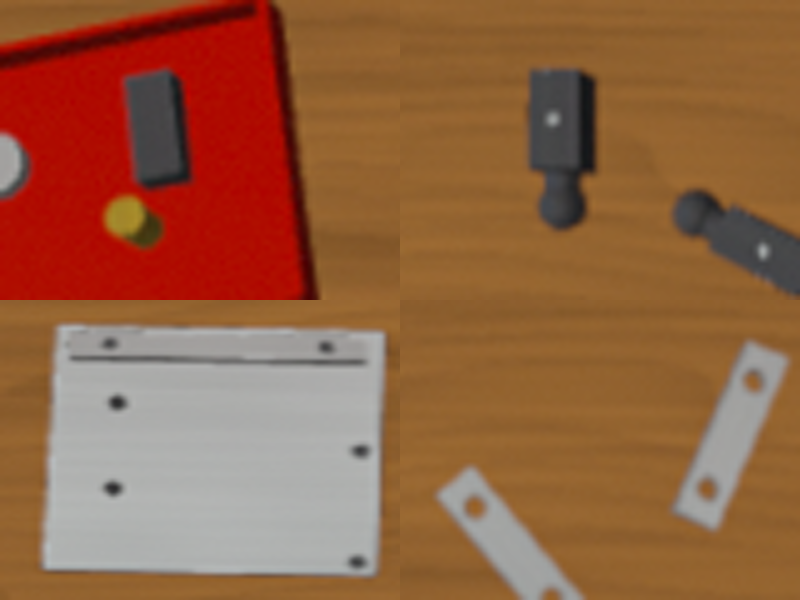

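The tray block at (51,105) has no ball and lies on its own, so it isn't a head. The head to take is (122,218), with its ball toward the robot. The bar to take is (327,231), the farther of the two. Moving over the bar.

servo_tool --deltas '[[[-1.92,-3.08,0.8],0,8],[[-1.92,-3.08,0.8],0,8],[[-1.92,-3.08,0.8],0,8],[[-1.92,-3.08,0.8],0,8],[[-1.92,-3.08,0.8],0,8],[[-1.92,-3.08,0.8],0,8],[[-1.92,-3.08,0.8],0,8],[[-1.92,-3.08,0.8],0,8],[[-1.92,-3.08,0.8],0,8],[[-1.92,-3.08,0.8],0,8],[[0,0,0],0.12,6],[[0,0,0],0.12,6]]'

```text
clock: 1.1
position: [0.4384, -0.2937, 0.1417]
ee_rot: [0.737, -0.676, -0.004, 0.001]
ft_force: [-0.6, -0.2, -0.6]
grip_width: 0.705
```

servo_tool --deltas '[[[0,0,0],0.12,5.5],[[0,0,0],0.12,5.5],[[0,0,0],0.12,5.5],[[0,0,0],0.12,5.5],[[0,0,0],0.0,5.5]]'

```text
clock: 1.52
position: [0.4386, -0.29, 0.1393]
ee_rot: [-0.545, 0.838, 0.006, -0.002]
ft_force: [0.3, 0.1, -0.5]
grip_width: 0.647
```

```bash
cat >> h.py <<'E'
def yaw(e): return np.degrees(np.arctan2(e.as_matrix()[1,0],e.as_matrix()[0,0]))
def to(xy_z,yw=None):
    s,p,e=state(); dl=e.inv().apply(np.array(xy_z)-p)*100
    t='' if yw is None else f' turn {-np.radians((yw-yaw(e)+90)%180-90):.3f}'
    print('at',p.round(4),'yaw',yaw(e).round(2),'z',e.as_matrix()[:,2].round(3),'delta cm',dl.round(2),t,'F',s['ft_force'].round(1),'clk',round(s['clock'],2),'q7',s['joint_pos'][6].round(2),'g',round(s['grip_width'],3))
E
python3 - <<'E'
from h import *
to([.433,-.307,.12],66)
c,p,d=grab('wrist'); cv2.imwrite('pics/w1.png',p); np.save('w1.npy',d)
o,_=ray(c,[[256,192]]);print('cam',o)
P=cloud(c,d); print(np.nanmin(P[...,2]),P[192,256])
m=((P[...,2]>.012)&(P[...,2]<.03)).astype(np.uint8)
cs,_=cv2.findContours(m,cv2.RETR_EXTERNAL,cv2.CHAIN_APPROX_NONE)
for k in cs:
    if cv2.contourArea(k)<800: continue
    r=cv2.minAreaRect((onplane(c,k.reshape(-1,2),.02)[:,:2]*1000).astype(np.float32)); print(k.reshape(-1,2).mean(0),r)
E
```

```text
at [ 0.4386 -0.29    0.1393] yaw -113.95 z [-0.011  0.007 -1.   ] delta cm [ 1.79 -0.2   1.93]  turn 0.001 F [ 0.3  0.1 -0.5] clk 1.52 q7 -1.53 g 0.647
cam [ 0.51380845 -0.32422397  0.27999878]
-0.004548076696186565 [ 0.42139101 -0.28393348 -0.00191202]
[219.34821429 288.79464286] ((340.4808044433594, -203.2867889404297), (46.02506637573242, 30.612464904785156), 40.69968032836914)
[274.47232472 174.42066421] ((433.9584045410156, -308.752685546875), (26.105985641479492, 110.0361099243164), 65.87066650390625)
[ 19.99376947 179.3894081 ] ((520.7051391601562, -86.59180450439453), (67.17204284667969, 137.1419219970703), 49.60932159423828)
[433.10769231  27.54358974] ((500.8279724121094, -481.30780029296875), (73.49079132080078, 20.292146682739258), 22.111961364746094)
```

View pics/w1.png

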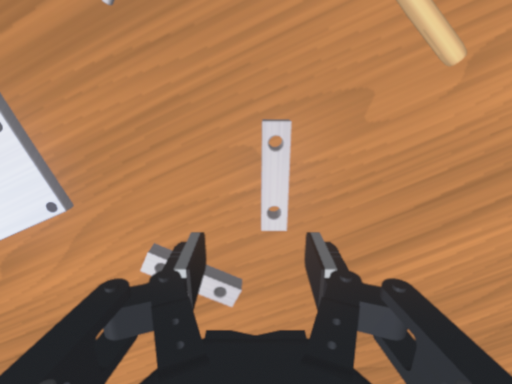

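The bar is at (275,175) in the wrist view, at world (434, −309) mm and 65.9°. It is already square to the jaws.

servo_tool --deltas '[[[0.9,-0.2,1],0,5],[[0.9,-0.2,1],0,5],[[0,0,1.5],0,5],[[0,0,1.5],0,5],[[0,0,1.5],0,5],[[0,0,1.2],0,5],[[0,0,0],0,5]]'

```text
clock: 2.15
position: [0.4306, -0.314, 0.0535]
ee_rot: [-0.556, 0.831, 0.006, -0.003]
ft_force: [0.1, 0.8, -0.5]
grip_width: 0.584
```

```bash
python3 -c "
from h import *
to([.434,-.3087,.003],65.9)"
```

```text
at [ 0.4306 -0.314   0.0535] yaw -112.41 z [-0.013  0.007 -1.   ] delta cm [-0.61 -0.18  5.04]  turn 0.029 F [ 0.1  0.8 -0.5] clk 2.15 q7 -1.49 g 0.584
```

servo_tool --deltas '[[[-0.3,-0.1,1.2],0.02,5],[[-0.2,0,1.2],0.01,5],[[0,0,1.0],0,5],[[0,0,0.6],0,5],[[0,0,0.2],0,5],[[0,0,0],0,5]]'

```text
clock: 2.65
position: [0.4307, -0.3122, 0.0069]
ee_rot: [-0.545, 0.838, 0.008, -0.004]
ft_force: [0.4, 0.1, -0.5]
grip_width: 0.585
```

```bash
python3 -c "
from h import *
to([.434,-.3087,.003],65.9)"
```

```text
at [ 0.4307 -0.3122  0.0069] yaw -113.9 z [-0.015  0.008 -1.   ] delta cm [-0.45 -0.17  0.39]  turn 0.003 F [ 0.4  0.1 -0.5] clk 2.65 q7 -1.53 g 0.585
```

servo_tool --deltas '[[[-0.3,-0.1,0.2],0,5],[[-0.1,0,0.1],0,5],[[0,0,0],0,1],[[0,0,0],0,1],[[0,0,0],0,1],[[0,0,0],0,1],[[0,0,0],0,1],[[0,0,0],0,1],[[0,0,0],0,1]]' --force 80

```text
clock: 3.4
position: [0.4343, -0.3092, 0.0054]
ee_rot: [-0.546, 0.838, 0.006, -0.004]
ft_force: [0.5, -0.4, -1.3]
grip_width: 0.279
```

```bash
python3 -c "
from h import *
to([.434,-.3087,.003],65.9)"
```

```text
at [ 0.4343 -0.3092  0.0054] yaw -113.81 z [-0.013  0.006 -1.   ] delta cm [-0.03  0.04  0.24]  turn 0.005 F [ 0.5 -0.4 -1.3] clk 3.4 q7 -1.54 g 0.279
```

servo_tool --deltas '[[[0,0,-2],0,1],[[0,0,-3],0,1],[[0,0,-3],0,1],[[-2,0.5,-2],0,1],[[-3.6,0.9,0],0,1],[[-3.6,0.9,0],0,1],[[-3.6,0.9,0],0,1],[[-3.6,0.9,0],0,1],[[-3.6,0.9,0],0,1],[[-3.6,0.9,0],0,1],[[-3.6,0.9,0],0,1],[[-3.6,0.9,0],0,1]]'

```text
clock: 4.4
position: [0.4891, 0.0057, 0.1104]
ee_rot: [-0.538, 0.843, 0.005, -0.005]
ft_force: [1.2, -0.3, -4.1]
grip_width: 0.282
```

servo_tool --deltas '[[[-2,0.5,0],-0.1,1],[[0,0,0],-0.1,1],[[0,0,0],-0.1,1],[[0,0,0],-0.1,1],[[0,0,0],0,1],[[0,0,0],0,1]]'

```text
clock: 4.9
position: [0.4924, 0.04, 0.1103]
ee_rot: [-0.706, 0.708, 0.008, -0.002]
ft_force: [-0.0, 0.1, -3.1]
grip_width: 0.283
```

Run:
```python
from h import *
to([.59,.0595,.12],-90)
c,p,d=grab('wrist'); cv2.imwrite('pics/w2.png',p); np.save('w2.npy',d)
P=cloud(c,d)
np.save('P2.npy',P)
```

```text
at [0.4924 0.04   0.1103] yaw -90.19 z [-0.014  0.008 -1.   ] delta cm [-1.99 -9.74 -1.09]  turn -0.003 F [-0.   0.1 -3.1] clk 4.9 q7 -1.83 g 0.283
```

View pics/w2.png

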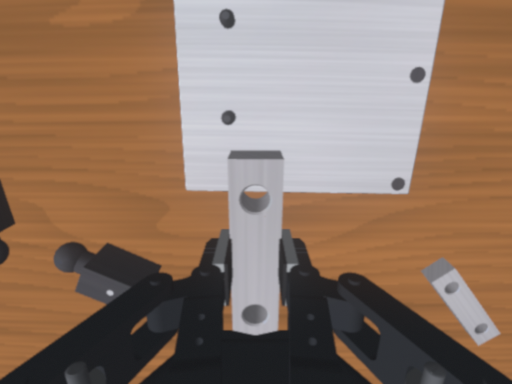

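Pegs at (227,18) and (228,117), near plate edge (187,190)–(409,193). The held bar's holes are at (255,199) and (255,315). I'll measure pegs and holes in this same view.

Run:
```python
from h import *
p=cv2.imread('pics/w2.png'); P=np.load('P2.npy'); c=eyes.calibration('wrist')
g=cv2.cvtColor(p,cv2.COLOR_BGR2GRAY)
pk=[]
for u,v in((227,18),(228,117)):
    s=np.s_[max(v-14,0):v+14,u-14:u+14]; Q=P[s].reshape(-1,3); m=(g[s]<110)
    yy,xx=np.nonzero(m); uv=np.c_[xx+u-14,yy+max(v-14,0)]
    z=P[s][m][:,2]; print('peg px',uv.mean(0),len(uv),'z pct',np.nanpercentile(z,[5,50,80,95]).round(4))
    top=uv[z>.026]
    for h,a in((.020,uv),(.023,uv),(.029,top)):
        print(h,(onplane(c,a,h)[:,:2].mean(0)*1000).round(1)) if len(a) else 0
    Q=P[s][m]; Q=Q[Q[:,2]>.02]; print('depth pts',(Q.mean(0)*1000).round(1))
def hole(u,v,s=16):
    # bar top z by depth near
    b=g[v-s-8:v+s+8,u-s:u+s]
    m=(b<135).astype(np.uint8); return b,m
hs=p[...].astype(int)
bp=P[150:320,235:280]; zz=bp[...,2][g[150:320,235:280]>150]; print('bar top z',np.nanpercentile(zz,[10,50,90]))
Pb=P[...,2]; 
m=((Pb>.105)).astype(np.uint8); m[:150]=0
for u,v in((255,199),(255,315)):
    w=16; sub=hs[v-22:v+22,u-20:u+20]; sat=sub.max(2)-sub.min(2)
    mm=((sub.max(2)<140)|(sat>40)).astype(np.uint8)
    cs,_=cv2.findContours(mm,cv2.RETR_EXTERNAL,cv2.CHAIN_APPROX_NONE)
    k=[q for q in cs if cv2.pointPolygonTest(q,(20,22),False)>=0]
    if not k: print('none');continue
    k=k[0].reshape(-1,2)+[u-20,v-22]
    for h in(.124,.126):
        w=onplane(c,k,h)[:,:2]*1000; (cx,cy),r=cv2.minEnclosingCircle(w.astype(np.float32)); print('hole',h,cx,cy,r, cv2.boundingRect(k.astype(np.int32)))
# plate edges: bottom edge line pts, left edge pts; rail
hsv=cv2.cvtColor(p,cv2.COLOR_BGR2HSV); pm=((hsv[...,1]<60)&(g>120))
B=[(u,np.nonzero(pm[150:215,u])[0].max()+150) for u in list(range(195,222,3))+list(range(290,385,3))+[400]]
w=onplane(c,B,.015)[:,:2]*1000; f=np.polyfit(w[:,1],w[:,0],1); print('near edge: x at y=0,slope deg',f[1],np.degrees(np.arctan(f[0])),'res',np.std(w[:,0]-np.polyval(f,w[:,1])))
L=[(np.nonzero(pm[v,150:260])[0].min()+150,v) for v in range(5,180,6)]
w=onplane(c,L,.015)[:,:2]*1000; f=np.polyfit(w[:,0],w[:,1],1); print('left edge: y at x=588',np.polyval(f,588),np.degrees(np.arctan(f[0])),np.std(w[:,1]-np.polyval(f,w[:,0])))
to([.59,.0595,.12],-90)
```

```text
peg px [226.76555024  18.31100478] 209 z pct [0.0212 0.0276 0.03   0.0311]
0.02 [625.   59.3]
0.023 [624.4  59. ]
0.029 [624.3  58.9]
depth pts [623.6  58.9  27.4]
peg px [228.08396947 117.09160305] 131 z pct [0.0249 0.028  0.03   0.0309]
0.02 [555.2  60.6]
0.023 [555.4  60.3]
0.029 [555.5  59.9]
depth pts [555.9  60.   28. ]
bar top z [0.1231904  0.12397616 0.12470537]
hole 0.124 525.60107421875 39.22651672363281 7.086587905883789 (239, 190, 30, 23)
hole 0.126 526.378662109375 39.20110321044922 6.9748616218566895 (239, 190, 30, 23)
hole 0.124 456.1905822753906 39.71372985839844 7.132211685180664 (242, 305, 24, 19)
hole 0.126 458.0626525878906 39.68054962158203 7.019739627838135 (242, 305, 24, 19)
near edge: x at y=0,slope deg 490.3627622629279 1.0603816670652093 res 0.27091476390848074
left edge: y at x=588 99.20493067201555 -1.0181427839117572 0.24322722991587514
at [0.4923 0.0399 0.1103] yaw -90.2 z [-0.014  0.008 -1.   ] delta cm [-2.01 -9.75 -1.1 ]  turn -0.004 F [-0.9 -0.1 -3. ] clk 4.95 q7 -1.83 g 0.28
```

servo_tool --deltas '[[[-0.4,-1.8,0],0.01,1],[[-0.5,-2.5,0],0,1],[[-0.5,-2.5,0],0,1],[[-0.4,-2,0],0,1],[[-0.1,-0.8,1],0,1],[[0,0,1.5],0,1],[[0,0,1.5],0,1],[[0,0,1],0,1],[[0,0,0],0,1],[[0,0,0],0,1]]'

```text
clock: 5.78
position: [0.5923, 0.0526, 0.0555]
ee_rot: [-0.689, 0.725, 0.007, -0.004]
ft_force: [0.0, -0.3, -2.9]
grip_width: 0.281
```

```bash
python3 -c "
from h import *
to([.5917,.0598,.046],-90.8)"
```

```text
at [0.5923 0.0526 0.0555] yaw -92.97 z [-0.015  0.004 -1.   ] delta cm [-0.71  0.08  0.95]  turn -0.038 F [ 0.  -0.3 -2.9] clk 5.78 q7 -1.96 g 0.281
```

servo_tool --deltas '[[[-0.4,0.0,0.2],-0.02,1],[[-0.2,0,0.2],-0.015,1],[[0,0,0],0,1],[[0,0,0],0,1]]'

```text
clock: 6.12
position: [0.5933, 0.059, 0.0535]
ee_rot: [-0.702, 0.712, 0.006, -0.003]
ft_force: [0.5, -0.3, -2.8]
grip_width: 0.279
```

```bash
python3 -c "
from h import *
to([.5917,.0598,.046],-90.8)"
```

```text
at [0.5933 0.059  0.0535] yaw -90.88 z [-0.013  0.004 -1.   ] delta cm [-0.07  0.15  0.75]  turn -0.001 F [ 0.5 -0.3 -2.8] clk 6.12 q7 -1.94 g 0.279
```

servo_tool --deltas '[[[-0.07,0.1,0.3],0,1],[[0,0.05,0.3],0,1],[[0,0,0],0,1]]'

```text
clock: 6.37
position: [0.5922, 0.06, 0.0482]
ee_rot: [-0.702, 0.713, 0.005, -0.003]
ft_force: [-0.2, -0.2, -3.6]
grip_width: 0.279
```

Run:
```python
from h import *
to([.5917,.0598,.046],-90.8)
c,p,d=grab('wrist'); cv2.imwrite('pics/w3.png',cv2.resize(p[120:384,150:360],None,fx=2.2,fy=2.2,interpolation=cv2.INTER_CUBIC)); cv2.imwrite('pics/w3f.png',p)
```

```text
at [0.5922 0.06   0.0482] yaw -90.89 z [-0.011  0.004 -1.   ] delta cm [0.02 0.05 0.22]  turn -0.002 F [-0.2 -0.2 -3.6] clk 6.37 q7 -1.94 g 0.279
```

View pics/w3.png

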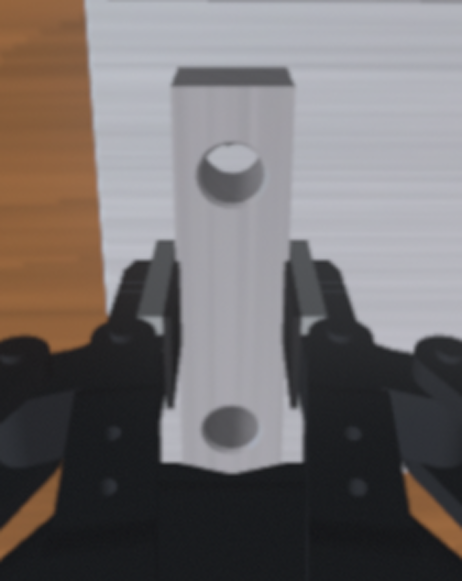

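Only the plate shows through the front hole in this oblique view, so it doesn't settle the alignment. I'll descend gently and watch the force and height.

servo_tool --deltas '[[[0,0.05,0.3],0,1],[[0,0,0.3],0,1],[[0,0,0.3],0,1],[[0,0,0.3],0,1],[[0,0,0.3],0,1],[[0,0,0],0,1]]'

```text
clock: 6.92
position: [0.5916, 0.0598, 0.0317]
ee_rot: [-0.701, 0.713, 0.005, -0.003]
ft_force: [-1.9, 0.7, -3.0]
grip_width: 0.277
```

```bash
python3 -c "
from h import *
to([.5917,.0598,.021],-90.8)"
```

```text
at [0.5916 0.0598 0.0317] yaw -90.92 z [-0.011  0.003 -1.   ] delta cm [ 0.   -0.03  1.07]  turn -0.002 F [-1.9  0.7 -3. ] clk 6.92 q7 -1.95 g 0.277
```

servo_tool --deltas '[[[0,0,0.3],0,1],[[0,0,0.3],0,1],[[0,0,0.3],0,1],[[0,0,0.3],0,1],[[0,0,0.2],0,1],[[0,0,0.1],0,1]]'

```text
clock: 7.42
position: [0.5935, 0.0604, 0.0204]
ee_rot: [-0.701, 0.713, 0.003, -0.002]
ft_force: [-5.3, -1.1, 2.1]
grip_width: 0.283
```

```bash
python3 -c "
from h import *
to([.5917,.0598,.021],-90.8)"
```

```text
at [0.5935 0.0604 0.0204] yaw -90.92 z [-0.007  0.003 -1.   ] delta cm [ 0.06  0.18 -0.06]  turn -0.002 F [-5.3 -1.1  2.1] clk 7.42 q7 -1.96 g 0.283
```

servo_tool --deltas '[[[0,0.1,0.2],0,1],[[0,0,0.2],0,1],[[0,0,0],0,4.5],[[0,0,0],0,4.5],[[0,0,0],0,4.5],[[0,0,0],0,4.5],[[0,0,-1.5],0,4.5],[[0,0,-2.5],0,4.5],[[0,0,-3],0,4.5],[[0,0,-3],0,4.5],[[0,4,-1],0,4.5],[[0,4,0],0,4.5]]'

```text
clock: 8.42
position: [0.5184, 0.0621, 0.1341]
ee_rot: [-0.701, 0.713, 0.003, 0.001]
ft_force: [-0.9, -0.2, 0.5]
grip_width: 0.526
```

servo_tool --deltas '[[[0,2,0],0,5],[[0,0,0],0,5]]'

```text
clock: 8.58
position: [0.4935, 0.0629, 0.1351]
ee_rot: [-0.701, 0.713, 0.002, 0.001]
ft_force: [1.0, 0.0, 0.1]
grip_width: 0.584
```

Run:
```python
from h import *
to([.463,.2936,.13],-88)
c,p,d=grab('wrist'); cv2.imwrite('pics/w4.png',p)
P=cloud(c,d); np.save('P4.npy',P)
m=((P[...,2]>.031)&(P[...,2]<.06)&(P[...,0]>.5)&(P[...,0]<.652)).astype(np.uint8)
cs,_=cv2.findContours(m,cv2.RETR_EXTERNAL,cv2.CHAIN_APPROX_NONE)
for k in cs:
    if cv2.contourArea(k)<300: continue
    u=k.reshape(-1,2); mm=np.zeros_like(m); cv2.drawContours(mm,[k],-1,1,-1); z=P[...,2][mm>0]
    r=cv2.minAreaRect((onplane(c,u,.035)[:,:2]*1000).astype(np.float32)); print(u.mean(0),r,'z',np.nanpercentile(z,[5,50,95]))
```

```text
at [0.4935 0.0629 0.1351] yaw -90.97 z [-0.002  0.003 -1.   ] delta cm [-23.02   3.44   0.6 ]  turn -0.052 F [1.  0.  0.1] clk 8.58 q7 -1.88 g 0.584
[256.16715543  68.97360704] ((589.8440551757812, 59.57954788208008), (25.304628372192383, 104.63153076171875), 88.9122314453125) z [0.02558068 0.03397802 0.03519653]
```

View pics/w4.png

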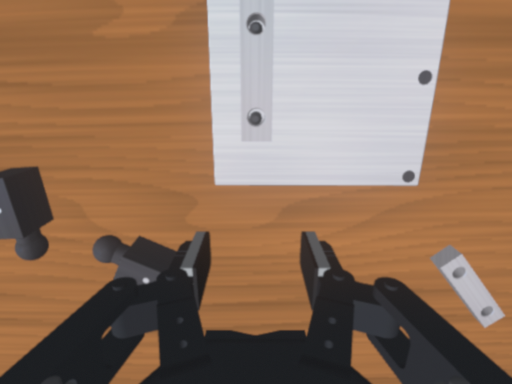

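The bar is seated: its top is flat at z ≈ 34–35 mm, at (256,69) in the wrist view, yaw −1.1°, with the pegs visible in both holes. Now the head.

servo_tool --deltas '[[[-2.5,0.7,0],-0.01,7],[[-3.3,0.9,0],-0.01,7],[[-3.3,0.9,0],-0.01,7],[[-3.3,0.9,0],-0.01,7],[[-3.3,0.9,0],-0.01,7],[[-3.3,0.9,0],0,7],[[-2.8,0.7,0],0,7],[[0,0,0],0,7],[[0,0,0],0,7]]'

```text
clock: 9.38
position: [0.4387, 0.2894, 0.1358]
ee_rot: [0.716, -0.698, -0.002, -0.004]
ft_force: [0.1, -0.1, -1.2]
grip_width: 0.819
```

Run:
```python
from h import *
to([.480,.294,.13],-88)
c,p,d=grab('wrist'); cv2.imwrite('pics/w5.png',p); np.save('w5.npy',d)
P=cloud(c,d); g=p.max(2)
m=((P[...,2]>.039)&(P[...,2]<.05)&(P[...,1]>.24)&(P[...,0]>.41)&(g<120)).astype(np.uint8)
m=cv2.morphologyEx(m,cv2.MORPH_OPEN,np.ones((5,5)))
cs,_=cv2.findContours(m,cv2.RETR_EXTERNAL,cv2.CHAIN_APPROX_NONE)
for k in cs:
    if cv2.contourArea(k)<500: continue
    u=k.reshape(-1,2); r=cv2.minAreaRect((onplane(c,u,.044)[:,:2]*1000).astype(np.float32)); print(u.mean(0),r)
```

```text
at [0.4387 0.2894 0.1358] yaw -88.51 z [ 0.003  0.009 -1.   ] delta cm [-0.34 -4.14  0.59]  turn -0.009 F [ 0.1 -0.1 -1.2] clk 9.38 q7 -2.36 g 0.819
[245.14285714 142.2047619 ] ((480.214599609375, 298.4192199707031), (59.055267333984375, 28.132320404052734), 1.9316483736038208)
```

View pics/w5.png

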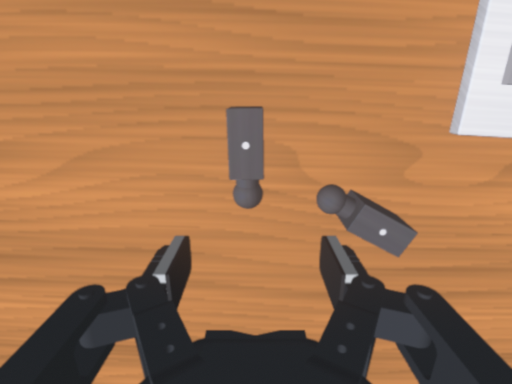

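The target head is at (245,142) in the wrist view, with its ball toward the robot. World position is (480, 298) mm, yaw 1.9°. The look-alike is at (380,225).

servo_tool --deltas '[[[-0.3,-1,0.5],-0.008,5.5],[[-0.3,-1.4,1],0,5.5],[[-0.1,-1.2,1.5],0,5.5],[[0,-0.4,1.5],0,5.5],[[0,0,1.5],0,5.5],[[0,0,0.8],0,5.5],[[0,0,0],0,5.5]]'

```text
clock: 10.02
position: [0.4877, 0.2917, 0.0644]
ee_rot: [0.715, -0.699, -0.001, -0.005]
ft_force: [-0.3, -0.3, 0.3]
grip_width: 0.646
```

Run:
```python
from h import *
to([.480,.298,.020],-88.07)
```

```text
at [0.4877 0.2917 0.0644] yaw -88.68 z [ 0.006  0.008 -1.   ] delta cm [-0.61  0.78  4.44]  turn -0.011 F [-0.3 -0.3  0.3] clk 10.02 q7 -2.39 g 0.646
```

servo_tool --deltas '[[[-0.3,0.4,0.5],-0.01,5.5],[[-0.2,0.2,0.8],0,5.5],[[0,0,1],0,5.5],[[0,0,0.9],0,5.5],[[0,0,0.3],0,5.5],[[0,0,0],0,5.5]]'

```text
clock: 10.52
position: [0.4825, 0.2963, 0.0278]
ee_rot: [0.718, -0.696, -0.0, -0.006]
ft_force: [-0.3, -0.1, 0.2]
grip_width: 0.643
```

Run:
```python
from h import *
to([.480,.298,.020],-88.07)
```

```text
at [0.4825 0.2963 0.0278] yaw -88.14 z [ 0.008  0.008 -1.   ] delta cm [-0.17  0.25  0.78]  turn -0.001 F [-0.3 -0.1  0.2] clk 10.52 q7 -2.42 g 0.643
```

servo_tool --deltas '[[[-0.1,0.2,0.4],0,5.5],[[-0.05,0.05,0.2],0,5.5],[[0,0,0.1],0,5.5],[[0,0,0],0,2],[[0,0,0],0,2],[[0,0,0],0,2],[[0,0,0],0,2],[[0,0,0],0,2],[[0,0,0],0,2],[[0,0,0],0,2]]' --force 110

```text
clock: 11.35
position: [0.4801, 0.2987, 0.0211]
ee_rot: [0.719, -0.695, 0.0, -0.006]
ft_force: [-0.2, -0.5, -1.1]
grip_width: 0.328
```

Run:
```python
from h import *
to([.480,.298,.020],-88.07)
```

```text
at [0.4801 0.2987 0.0211] yaw -88.12 z [ 0.009  0.009 -1.   ] delta cm [0.07 0.01 0.11]  turn -0.001 F [-0.2 -0.5 -1.1] clk 11.35 q7 -2.43 g 0.328
```

servo_tool --deltas '[[[0,0,-2],0,2],[[0,0,-3],0,2],[[0,0,-3],0,2],[[2,-0.7,-2],0.01,2],[[3.6,-1.35,0],0.01,2],[[3.6,-1.35,0],0.01,2],[[3.6,-1.35,0],0.01,2],[[3.6,-1.35,0],0.01,2],[[3.6,-1.35,0],0,2],[[3.6,-1.35,0],0,2],[[2.5,-1,0],0,2],[[0,0,0],0,2]]'

```text
clock: 12.35
position: [0.5716, 0.0226, 0.1128]
ee_rot: [-0.703, 0.711, 0.005, -0.004]
ft_force: [0.2, -1.2, -7.7]
grip_width: 0.33
```

servo_tool --deltas '[[[0,0,0],0,2],[[0,0,0],0,2]]'

```text
clock: 12.52
position: [0.5703, 0.0197, 0.1105]
ee_rot: [-0.701, 0.713, 0.006, -0.005]
ft_force: [0.2, -0.5, -6.3]
grip_width: 0.326
```

Run:
```python
from h import *
to([.6094,.0092,.060],-91.04)
c,p,d=grab('wrist'); cv2.imwrite('pics/w6.png',p); np.save('P6.npy',cloud(c,d))
```

```text
at [0.5703 0.0197 0.1105] yaw -90.92 z [-0.016  0.001 -1.   ] delta cm [ 1.   -4.    4.99]  turn 0.002 F [ 0.2 -0.5 -6.3] clk 12.52 q7 -1.86 g 0.326
```

View pics/w6.png

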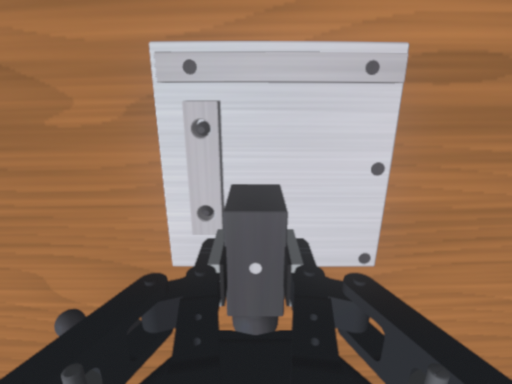

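The bar is still seated at (203,165), with the rail at (280,68). The head hangs square in the grip at (255,250). I'll lower it at a stand-off from both stops.

servo_tool --deltas '[[[0.2,-1,0.5],0,2],[[0.3,-1.3,1],0,2],[[0.2,-1,1.5],0,2],[[0.1,-0.4,1.5],0,2],[[0,0,1],0,2],[[0,0,0],0,2],[[0,0,0],0,2]]'

```text
clock: 13.15
position: [0.6034, 0.0225, 0.0509]
ee_rot: [-0.706, 0.708, 0.009, -0.006]
ft_force: [0.5, 1.0, -7.1]
grip_width: 0.327
```

Run:
```python
from h import *
to([.6094,.0092,.036],-91.04)
```

```text
at [0.6034 0.0225 0.0509] yaw -90.1 z [-0.02   0.005 -1.   ] delta cm [ 1.33 -0.63  1.47]  turn 0.016 F [ 0.5  1.  -7.1] clk 13.15 q7 -1.88 g 0.327
```

servo_tool --deltas '[[[0.6,-0.2,0.2],0.012,2],[[0.5,-0.1,0.2],0.006,2],[[0,0,0.3],0,2],[[0,0,0.3],0,2],[[0,0,0.2],0,2],[[0,0,0],0,2]]'

```text
clock: 13.65
position: [0.6062, 0.0107, 0.0401]
ee_rot: [-0.699, 0.715, 0.008, -0.005]
ft_force: [-1.0, 0.2, -8.1]
grip_width: 0.32
```

Run:
```python
from h import *
to([.6094,.0092,.036],-91.04)
```

```text
at [0.6062 0.0107 0.0401] yaw -91.23 z [-0.018  0.004 -1.   ] delta cm [ 0.14 -0.33  0.4 ]  turn -0.003 F [-1.   0.2 -8.1] clk 13.65 q7 -1.88 g 0.32
```

servo_tool --deltas '[[[0,0,0.15],-0.003,2],[[0,0,0.15],0,2],[[0,0,0.15],0,2],[[0,0,0.15],0,2],[[0,0,0.15],0,2]]'

```text
clock: 14.07
position: [0.6085, 0.0113, 0.0364]
ee_rot: [-0.701, 0.713, 0.006, -0.003]
ft_force: [-3.1, -0.1, 3.7]
grip_width: 0.327
```

Run:
```python
from h import *
to([.6300,.0310,.036],-91.04)
```

```text
at [0.6085 0.0113 0.0364] yaw -91.02 z [-0.012  0.004 -1.   ] delta cm [-2.01 -2.12  0.03]  turn 0.000 F [-3.1 -0.1  3.7] clk 14.07 q7 -1.88 g 0.327
```

On the plate with about 11 N of down-force. Sliding toward the rail and the bar.

servo_tool --deltas '[[[0,-0.3,0.1],0,2],[[-0.2,-0.3,0.1],0,2],[[-0.3,-0.3,0.1],0,2],[[-0.3,-0.3,0.1],0,2],[[-0.3,-0.3,0.1],0,2],[[-0.3,-0.3,0.1],0,2]]'

```text
clock: 14.57
position: [0.6296, 0.0225, 0.0361]
ee_rot: [-0.7, 0.714, 0.003, -0.004]
ft_force: [-39.6, -14.3, 40.2]
grip_width: 0.326
```

Run:
```python
from h import *
to([.6300,.0310,.036],-91.04)
```

```text
at [0.6296 0.0225 0.0361] yaw -91.19 z [-0.01  -0.003 -1.   ] delta cm [-0.85 -0.02  0.01]  turn -0.003 F [-39.6 -14.3  40.2] clk 14.57 q7 -1.91 g 0.326
```

servo_tool --deltas '[[[-0.2,-0.08,0],0,2],[[-0.2,-0.08,0],0,2],[[-0.2,-0.08,0],0,2],[[-0.2,-0.08,0],0,2]]'

```text
clock: 14.9
position: [0.6296, 0.0239, 0.0367]
ee_rot: [-0.698, 0.716, 0.003, -0.013]
ft_force: [-10.9, -7.0, 9.2]
grip_width: 0.327
```

Run:
```python
from h import *
to([.6300,.0310,.036],-91.04)
```

```text
at [0.6296 0.0239 0.0367] yaw -91.48 z [-0.022 -0.014 -1.   ] delta cm [-0.71 -0.03  0.06]  turn -0.008 F [-10.9  -7.    9.2] clk 14.9 q7 -1.92 g 0.327
```

servo_tool --deltas '[[[-0.3,0.1,-0.08],0.005,2],[[-0.3,0.0,-0.03],0,2],[[-0.3,0,0],0,2],[[-0.3,0,0],0,2]]'

```text
clock: 15.23
position: [0.6297, 0.034, 0.0369]
ee_rot: [-0.695, 0.719, 0.002, -0.014]
ft_force: [-6.1, -14.3, 5.8]
grip_width: 0.323
```

Run:
```python
from h import *
to([.6300,.0310,.036],-91.04)
```

```text
at [0.6297 0.034  0.0369] yaw -91.9 z [-0.022 -0.017 -1.   ] delta cm [ 0.3  -0.05  0.09]  turn -0.015 F [ -6.1 -14.3   5.8] clk 15.23 q7 -1.95 g 0.323
```

At the bar the tool has rolled about 1.5° and yawed 0.9° from friction. I'll back off slightly, press down so the plate squares the head, and approach again with more down-force than side push.

servo_tool --deltas '[[[0.3,0.2,0.1],-0.008,2],[[0.1,0,0.3],-0.006,2],[[0,0,0.3],0,2],[[0,0,0.3],0,2],[[0,0,0.3],0,2]]'

```text
clock: 15.65
position: [0.6297, 0.0322, 0.0363]
ee_rot: [-0.701, 0.713, -0.001, -0.013]
ft_force: [-16.3, -4.4, 27.4]
grip_width: 0.325
```

Run:
```python
from h import *
to([.6300,.0310,.036],-91.04)
```

```text
at [0.6297 0.0322 0.0363] yaw -90.98 z [-0.017 -0.019 -1.   ] delta cm [ 0.12 -0.04  0.03]  turn 0.001 F [-16.3  -4.4  27.4] clk 15.65 q7 -1.93 g 0.325
```

```bash
cat > chk.py <<'E'
from h import *
import sys
to([.6300,.0310,.036],-91.04)
c,p,d=grab('wrist'); cv2.imwrite(f'pics/{sys.argv[1]}.png',p); P=cloud(c,d); g=p.max(2)
th=np.radians(-1.04); r=np.array([[np.cos(th),-np.sin(th)],[np.sin(th),np.cos(th)]])
Q=P.copy(); Q[...,:2]=((P[...,:2]-np.array([.5895,-.0006]))@r); Q[...,2]-=.015   # fixture coordinates
def plane(m,n):
    m=cv2.erode(m.astype(np.uint8),np.ones((5,5)))>0; q=Q[m]; 
    if len(q)<100: print(n,'few',len(q)); return
    for _ in range(3):
        A=np.c_[q[:,:2]-q[:,:2].mean(0),np.ones(len(q))]; k=np.linalg.lstsq(A,q[:,2],rcond=None)[0]; e=abs(q[:,2]-A@k); q=q[e<3*e.std()]
    print(n,len(q),'mean mm',(q.mean(0)*1000).round(1),'slopes x,y deg',np.degrees(k[:2]).round(2))
x,y,z=Q[...,0],Q[...,1],Q[...,2]
plane((abs(z)<.006)&(x>-.09)&(x<.06)&(y>-.09)&(y<-.0)&(g>120),'plate')
plane((abs(z-.02)<.006)&(x>.072)&(x<.09)&(abs(y)<.085),'rail')
plane((abs(z-.02)<.006)&(abs(x)<.05)&(y>.045)&(y<.08)&(g>110),'bar')
plane((abs(z-.044)<.006)&(x>.005)&(x<.08)&(y>.01)&(y<.06)&(g<110),'head')
E
python3 chk.py w7
```

```text
at [0.6297 0.0322 0.0363] yaw -90.98 z [-0.017 -0.019 -1.   ] delta cm [ 0.12 -0.04  0.03]  turn 0.001 F [-16.3  -4.4  27.4] clk 15.65 q7 -1.93 g 0.325
plate 6674 mean mm [ 27.1 -48.2  -0.8] slopes x,y deg [ 0.06 -0.04]
rail 6155 mean mm [81.6  0.7 19.1] slopes x,y deg [-0.36 -0.06]
bar 347 mean mm [31.3 65.4 19. ] slopes x,y deg [ 0.21 -0.49]
head 4090 mean mm [43.3 32.7 43.3] slopes x,y deg [-0.71 -1.07]
```

View pics/w7.png

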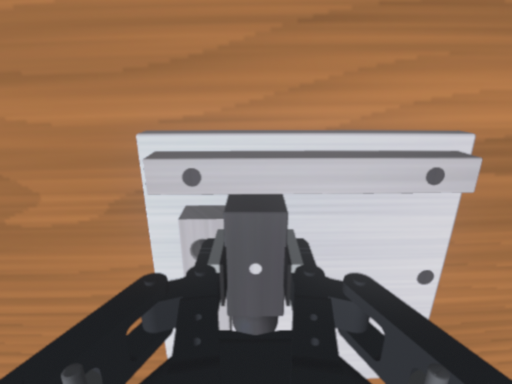

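The head top is tilted about 1.1° in roll and 0.7° in pitch, because the tilt built up while dragging under load. Dragging back the other way under down-force should undo it.

servo_tool --deltas '[[[0.3,0.15,0.25],0,2],[[0.3,0.15,0.25],0,2],[[0.3,0.1,0.25],0,2],[[0.3,0.1,0.25],0,2]]'

```text
clock: 16.03
position: [0.6295, 0.0306, 0.0361]
ee_rot: [-0.704, 0.71, -0.002, -0.004]
ft_force: [-6.8, 3.7, 17.6]
grip_width: 0.329
```

Run:
```python
from h import *
to([.6300,.0310,.036],-91.04)
```

```text
at [0.6295 0.0306 0.0361] yaw -90.54 z [-0.002 -0.009 -1.   ] delta cm [-0.04 -0.04  0.01]  turn 0.009 F [-6.8  3.7 17.6] clk 16.03 q7 -1.92 g 0.329
```

servo_tool --deltas '[[[0.35,0.0,0.25],0.003,2],[[0.3,0.0,0.2],0.003,2],[[0.2,0,0.1],0.003,2],[[0,0,0.05],0,2]]'

```text
clock: 16.37
position: [0.6296, 0.0308, 0.0361]
ee_rot: [-0.703, 0.711, -0.0, -0.0]
ft_force: [-3.6, -4.2, 1.8]
grip_width: 0.324
```

```bash
python3 chk.py w8
```

```text
at [0.6296 0.0308 0.0361] yaw -90.63 z [ 0.    -0.001 -1.   ] delta cm [-0.02 -0.04  0.01]  turn 0.007 F [-3.6 -4.2  1.8] clk 16.37 q7 -1.91 g 0.324
plate 6805 mean mm [ 27.1 -48.7  -0.8] slopes x,y deg [ 0.06 -0.04]
rail 6332 mean mm [81.6  1.1 19.1] slopes x,y deg [-0.25 -0.05]
bar 373 mean mm [31.  64.8 19.1] slopes x,y deg [ 0.1  -0.02]
head 4266 mean mm [42.8 31.3 43.1] slopes x,y deg [-0.22 -0.18]
```

Flat again, with slopes at 0.2° or less. Now the final push into the corner, with balanced down-force.

servo_tool --deltas '[[[-0.1,-0.1,0.15],0.004,2],[[-0.12,-0.12,0.15],0.003,2],[[-0.15,-0.12,0.15],0,2],[[-0.15,-0.12,0.15],0,2]]'

```text
clock: 16.75
position: [0.6297, 0.0313, 0.0362]
ee_rot: [-0.7, 0.715, 0.0, -0.008]
ft_force: [-19.5, -6.7, 23.9]
grip_width: 0.329
```

```bash
python3 chk.py w9
```

```text
at [0.6297 0.0313 0.0362] yaw -91.21 z [-0.011 -0.011 -1.   ] delta cm [ 0.03 -0.04  0.02]  turn -0.003 F [-19.5  -6.7  23.9] clk 16.75 q7 -1.93 g 0.329
plate 6912 mean mm [ 26.7 -48.4  -0.8] slopes x,y deg [ 0.04 -0.01]
rail 6131 mean mm [81.5 -0.4 19.1] slopes x,y deg [-0.12 -0.06]
bar 364 mean mm [34.3 65.9 19. ] slopes x,y deg [ 0.13 -0.78]
head 4097 mean mm [42.8 32.1 43.2] slopes x,y deg [-0.58 -0.65]
```

servo_tool --deltas '[[[0.4,0.1,0.15],0,2],[[0.4,0.1,0.15],0,2],[[0.4,0.1,0.15],0,2],[[0.4,0.05,0.15],0,2],[[0.4,0.0,0.15],0,2],[[0.4,0.0,0.1],0,2]]'

```text
clock: 17.3
position: [0.6294, 0.0241, 0.0361]
ee_rot: [-0.704, 0.71, 0.002, 0.002]
ft_force: [-5.6, 6.4, 7.2]
grip_width: 0.327
```

Run:
```python
from h import *
to([.6300,.0310,.036],-91.04)
```

```text
at [0.6294 0.0241 0.0361] yaw -90.46 z [ 0.     0.007 -1.   ] delta cm [-0.69 -0.05  0.02]  turn 0.010 F [-5.6  6.4  7.2] clk 17.3 q7 -1.89 g 0.327
```

servo_tool --deltas '[[[-0.2,0.05,-0.05],0.006,2],[[-0.3,0.0,0],0.004,2],[[-0.3,0,0],0,2],[[-0.2,0,0],0,2]]'

```text
clock: 17.63
position: [0.6297, 0.0341, 0.0362]
ee_rot: [-0.7, 0.714, 0.002, 0.003]
ft_force: [-2.9, -7.8, 3.4]
grip_width: 0.326
```

Run:
```python
from h import *
to([.6300,.0310,.036],-91.04)
```

```text
at [0.6297 0.0341 0.0362] yaw -91.07 z [ 0.001  0.006 -1.   ] delta cm [ 0.31 -0.04  0.02]  turn -0.000 F [-2.9 -7.8  3.4] clk 17.63 q7 -1.92 g 0.326
```

servo_tool --deltas '[[[-0.12,-0.12,0.12],0,2],[[-0.15,-0.12,0.12],0,2]]'

```text
clock: 17.8
position: [0.6297, 0.0341, 0.0361]
ee_rot: [-0.7, 0.714, 0.002, -0.002]
ft_force: [-17.6, -7.1, 23.5]
grip_width: 0.327
```

```bash
python3 chk.py w10
```

```text
at [0.6297 0.0341 0.0361] yaw -91.13 z [-0.005 -0.    -1.   ] delta cm [ 0.31 -0.04  0.01]  turn -0.002 F [-17.6  -7.1  23.5] clk 17.8 q7 -1.92 g 0.327
plate 7326 mean mm [ 25.8 -47.5  -0.8] slopes x,y deg [ 0.05 -0.04]
rail 6079 mean mm [81.6  1.4 19.1] slopes x,y deg [-0.08 -0.04]
bar 406 mean mm [25.4 64.8 19. ] slopes x,y deg [ 0.11 -0.35]
head 4366 mean mm [42.8 34.3 43.1] slopes x,y deg [-0.3  -0.12]
```

Flat at the same y stop as before (34.1 mm), so it's on the bar. I'll add one firmer row toward the bar.

servo_tool --deltas '[[[-0.4,-0.12,0.12],0,2]]'

```text
clock: 17.93
position: [0.6297, 0.0344, 0.0361]
ee_rot: [-0.699, 0.715, 0.001, -0.005]
ft_force: [-18.6, -18.3, 24.9]
grip_width: 0.328
```

```bash
python3 chk.py w11
```

```text
at [0.6297 0.0344 0.0361] yaw -91.23 z [-0.009 -0.006 -1.   ] delta cm [ 0.34 -0.04  0.02]  turn -0.003 F [-18.6 -18.3  24.9] clk 17.93 q7 -1.93 g 0.328
plate 7610 mean mm [ 25.6 -48.5  -0.8] slopes x,y deg [ 0.07 -0.04]
rail 6157 mean mm [81.4 -0.8 19.1] slopes x,y deg [-0.05 -0.04]
bar 372 mean mm [25.8 64.8 19. ] slopes x,y deg [ 0.17 -0.53]
head 4042 mean mm [42.7 34.4 43.2] slopes x,y deg [-0.39 -0.36]
```

Run:
```python
from h import *
for i in range(8): eyes.camera('wrist')
to([.63,.031,.036],-91.04)
c,p,d=grab('side'); a=cv2.resize(p[140:240,150:300],(600,400),interpolation=cv2.INTER_CUBIC)
w=cv2.imread('pics/w11.png'); cv2.imwrite('pics/fin.png',np.hstack([cv2.resize(w[130:330,130:330],(400,400),interpolation=cv2.INTER_CUBIC),a[:,100:500]]))
```

```text
at [0.6297 0.0343 0.0361] yaw -91.24 z [-0.009 -0.006 -1.   ] delta cm [ 0.33 -0.04  0.01]  turn -0.003 F [-17.7 -12.1  21.4] clk 18.38 q7 -1.93 g 0.327
```

View pics/fin.png

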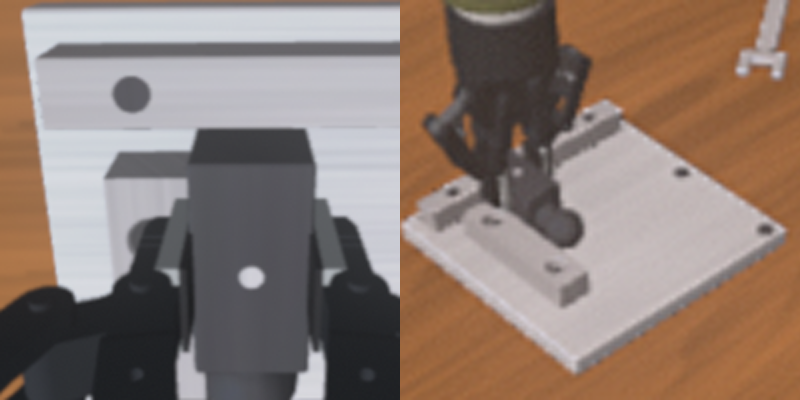

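The head is seated against the rail and the bar, the bar is down on its pegs, and the push holds steady. Handing in.

```bash
python3 -c "
from h import *
print(order.hand_in())"
```

```text
the job is handed in; nothing more can be done
None
```

The job is handed in at 18.4 s of the 64 s. The stop bar is seated on both pegs and was released. The hammer head is still gripped and pushed into the corner of the rail and the bar.

**Stop bar:** I used the bar farthest from the base. After release, its top measured flat about 19–20 mm above the plate, and both pegs showed in its holes.

**Hammer head:** I used the leftmost one. My first two pushes into the corner left it tilted by up to about 1.1° from friction. I backed off, squared it on the plate and pushed again.

**Last checks:**
- **Push:** about 18 N on the rail, 12 N toward the bar and about 21 N down. The push toward the bar eased from 18 to 12 N over about half a second, but the position stayed within 0.1 mm.
- **Squareness:** the head's top is within about 0.4° of level. Yaw is within about 0.2° of the fixture's.
- **Position that disagrees:** the head's y came out about 1–2 mm past the nominal limit. That is about what the camera calibration allows. It stopped at the same y both times (34.0 and 34.1 mm), so I took that as contact with the bar.

I did not touch the oil can, wrench, brush or the look-alikes.

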